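# Feel the spindle's end float and centre it between its stops

## Robot

A 6-joint arm with a two-finger parallel gripper is mounted at the origin on a cart in front of the work surface, level with it; the furniture and walls round the work are solid. World frame = base frame: x ahead of the robot, y to its left, z up, the work surface at z = 0. Lengths are in mm, angles in rad, forces in N, time in s.
With the tool pointing down it reaches from about 325 to 900 mm from the base axis. Payload 3.5 kg.
Tool frame: the origin (TCP) lies between the finger pads; the fingertips stand env.tips_ahead ahead of it and the grasp point (between the pads) lies 6 mm ahead of it (env.tips_ahead is the distance from the TCP to the fingertips, in mm); z points along the fingers, y is the line along which they close (so a half turn about z gives the same grasp; the last joint's range is limited). The gripper opens to 85 mm and grips with 20 to 120 N. Pads are 22 mm wide; open, the fingers measure 114 mm over their backs; the gripper's body (76 mm by 85 mm) begins 54 mm behind the grasp point. The pads swing forward as they close: fully open they stand 13 mm farther back than shut.
Start: joints at [-0.103, 0.276, -0.026, 1.268, 0, 1.467], TCP at [624.998, -0.01, 256.313] pointing down, gripper open.
Joint ranges: [-3.12, 3.12], [-0.85, 1.88], [-1.08, 1.24], [-1.95, 2.15], [-1.57, 1.53], [-3.14, 3.14]. Speed limits (rad/s): [2.57, 2.57, 3.14, 3.14, 3.14, 3.14].

## Interface

Orientations are given as [roll, pitch, yaw] about the fixed x, y, z axes, in that order (R = Rz(yaw) Ry(pitch) Rx(roll)).
In Python, from rig import state, cams, env gives the robot as it stands.
- The arm moves only by the tool play_rows, never from a script. Its argument "deltas" is a list of rows, each a list of 5 numbers: the shift along the tool's x, y, z scaled (see below), then the turn about the tool's z scaled (see below), then the closure, from 0 (fully open) to 1 (shut). A call has 1 to 20 rows; each row is the pose to reach, as a shift and turn from the pose commanded when the call began, along the tool's axes at that moment; what a row does not reach only later rows make up. The controller multiplies each number of a shift by 250 mm and each number of a turn by 90 degrees. A row lasts 1/10 s, in which the tool goes at most 50 mm and 8.59 degrees, less where a joint would pass 70% of its speed; a pose out of reach is approached as far as the arm can. A call with a number of a shift or a turn outside -1 to 1 is refused whole. A call with a gripper value outside its range is refused whole. The fingers move at their own pace and stop on an object; "force" is the grip in N (left out, the last holds). Time passes only in rows, so rows that repeat a pose let the fingers close. It gives the time, the measured TCP pose, the force, the opening and the grip force at its end, in the units of the state.
- state(): the state, without advancing time (a new reading comes with each control period).
- cams.camera(name): name is "scene" or "side" or "wrist"; returns the picture (420x560x3 uint8, blue, green, red); there is no depth.
- cams.camera_params(name): a dict with "vertical_fov" (degrees; the focal length in pixels is half the picture's height over the tangent of half this angle, whatever the lens; pixels are square), "cx", "cy" (the principal point, pixels), "k1" (the pictures are not rectified: a ray, as slopes to the right and down, at radius r is drawn at 1 + k1 r^2 times it, then the intrinsics apply), "T" (4x4, takes a point from camera to world coordinates); the wrist camera has in their place "mount" (4x4, takes a point from camera to tool coordinates, whose origin is the TCP and whose axes are the flange's). Camera axes: x right, y up, looking along -z (the intrinsics and any distortion apply to the point x, -y, -z); pixel columns grow to the right and rows downward; lengths in mm; the calibration is good to about 2 mm. A picture is of the moment at which its call begins: read the wrist's pose just before it. camera_params takes no time and is no camera call.
- env.finish_job(): hands the job in; it is judged then, once.
The state is a dict: "clock": time; "qpos": joint angles; "dq": joint speeds; "joint_torque": joint torques, N m; "eef_pos": TCP position; "ee_rot": TCP orientation; "ft_force": force on the tool from outside, world axes, zero at the start; "ft_torque": the same for the moment, N m; "width": finger opening in mm; "grasp_force": force on a finger pad.
Only numpy, scipy, OpenCV 4.12 (cv2) and the standard library are available. Lean on these libraries where they do the work, as an engineer would, in place of code of your own. Each camera call takes 0.05 s, during which the arm holds its last target. There are 200 camera calls.

## Task

Feel the end float of the spindle in the green bearing stand: by its black knob push it gently in until it rests against its inner stop, then pull it out until it rests against its outer stop, leaning on each stop for about half a second, firmly enough to be sure of it (5 to 10 N) but never as hard as 20 N. Then leave the spindle halfway between the two stops, let go of it, and do not disturb the jar, the tape roll or the plaster block.

Things in the scene. Friction and masses are not known exactly. Their poses are not given: they have to be found in the camera images.
- stand: Green bearing stand bolted to the worktop, does not move: foot plate 150 x 110 x 12 mm under a barrel housing 74 mm in diameter whose top is 122 mm (brass oiler 129 mm) above the worktop. Origin: centre of the underside of the foot plate. Its x axis is the spindle's axis, horizontal: +x is the push-in direction, -x the pull-out direction, towards the knob.
- barrel_front (a point): Centre of the barrel's front cover, where the shaft comes out, 73 mm from the stand's origin towards -x and 85 mm above the worktop. The two stops are hidden inside the barrel; their places and the spindle travel between them (10 to 30 mm) differ from start to start and cannot be seen. They are rubber-faced, both alike, and give roughly 0.1 mm per newton.
- knob (a point): Centre of the black knob on the spindle's outer end, 85 mm above the worktop. Knob 44 mm in diameter, 25 mm long along the axis, on a bare shaft 16 mm in diameter. The spindle only slides along the stand's x axis, drags with about 2 N and stays where it is left. At the start it touches neither stop; the knob's inner face is then 62 to 67 mm from the front cover.
- slip_jar: Bystander: white jar with a blue lid, 65 mm in diameter, 92 mm high. Origin: centre of its underside.
- tape_roll: Bystander: roll of masking tape lying flat, 68 mm in diameter, 24 mm high. Origin: centre of its underside.
- plaster_block: Bystander: white plaster block 45 x 90 x 30 mm. Origin: centre of its underside.

How it is judged:
By the outcome, as a careful person would: the job done as asked, in the order asked, and still so for the second after the job is handed in, with the robot touching nothing.
It also fails if it takes over 53 s, if anything falls off the work surface, if the arm or the gripper's body presses on something with over 40 N, if the wrist force passes 120 N, or if a joint passes its speed limit or range.

## Working session

There is one attempt and no reset: what is moved stays moved. The work goes in short steps, Python scripts to look and compute and a tool call to move; the robot and the scene stay as the last step left them, time stands still between calls to the robot, and variables do not carry over. Pictures are saved under pics/ and viewed, at most 10 in all, crops included, and the job is handed in when it is done.

Besides the shell and the picture viewer there is one more tool, called as name(argument=value, ...) on one line, values as JSON. play_rows: Moves the arm, as the interface text tells. Shifts and turns lie within -1 to 1; 1 stands for 250 mm of shift or 90 degrees of turn. Its arguments: {"type":"object","properties":{"deltas":{"type":"array","items":{"type":"array","items":{"type":"number","minimum":-1,"maximum":1}}},"force":{"type":"number"}},"required":["deltas"]}

```bash
mkdir -p pics; ls
python3 - <<'E'
from rig import state,cams,env
import cv2,numpy as np
s=state();print(s, env.tips_ahead)
for n in("scene","side","wrist"):
    cv2.imwrite(f"pics/{n}0.png",cams.camera(n));print(n,cams.camera_params(n))
E
```

```text
pics
{'clock': 0.0, 'qpos': array([-1.03439109e-01,  2.77135529e-01, -2.78753332e-02,  1.26799284e+00,
        1.59432304e-05,  1.46736278e+00]), 'dq': array([-0.00078848, -0.00080464, -0.00038946,  0.00129634,  0.00113972,
       -0.0007176 ]), 'joint_torque': array([-1.23772923e-03, -4.45513523e+01,  2.95201170e+01,  1.64704624e-02,
       -2.18722530e-04, -1.59438730e-05]), 'eef_pos': array([6.24284436e+02, 4.41483618e-02, 2.55160674e+02]), 'ee_rot': array([-3.13939872e+00, -2.43767628e-04,  1.57079048e+00]), 'ft_force': array([0.455575  , 0.49629008, 0.98357745]), 'ft_torque': array([ 0.00015738, -0.01280376,  0.0382331 ]), 'grasp_force': 0.0, 'width': 85.51489701316652} 25.0
scene {'vertical_fov': 49.208747624554384, 'cx': 283.18912130619526, 'cy': 207.767305965666, 'k1': -0.006973960948420795, 'T': array([[ 8.51231607e-01,  1.91928925e-01, -4.88434273e-01,
         1.90944067e+02],
       [-5.24579632e-01,  3.37554635e-01, -7.81583698e-01,
        -4.57905111e+02],
       [ 1.48647335e-02,  9.21531419e-01,  3.88019180e-01,
         4.18633663e+02],
       [ 0.00000000e+00,  0.0
[... 295 characters left out ...]
.69662606e-01,  8.08767506e-01,
         9.07731196e+02],
       [ 1.98497226e-02,  8.15700132e-01,  5.78134312e-01,
         5.69603600e+02],
       [ 0.00000000e+00,  0.00000000e+00,  0.00000000e+00,
         1.00000000e+00]])}
wrist {'vertical_fov': 64.91705592010894, 'cx': 278.8142797896346, 'cy': 205.23469962525883, 'k1': -0.0489556722593538, 'mount': array([[-6.97905938e-04,  9.53067035e-01,  3.02758550e-01,
         7.69983322e+01],
       [ 9.99999737e-01,  6.05758790e-04,  3.98261321e-04,
        -7.02241336e-01],
       [ 1.96171084e-04,  3.02758748e-01, -9.53067207e-01,
        -1.18461883e+02],
       [ 0.00000000e+00,  0.00000000e+00,  0.00000000e+00,
         1.00000000e+00]])}
```

View pics/scene0.png

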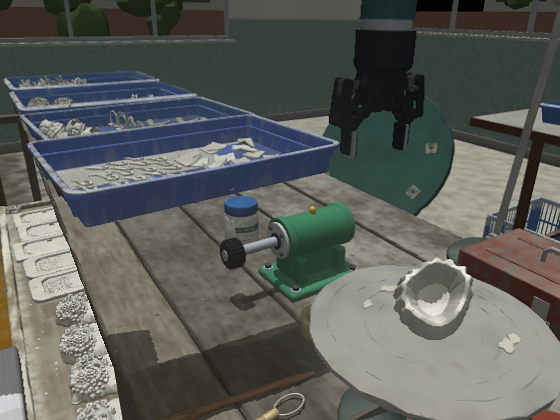

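View pics/side0.png

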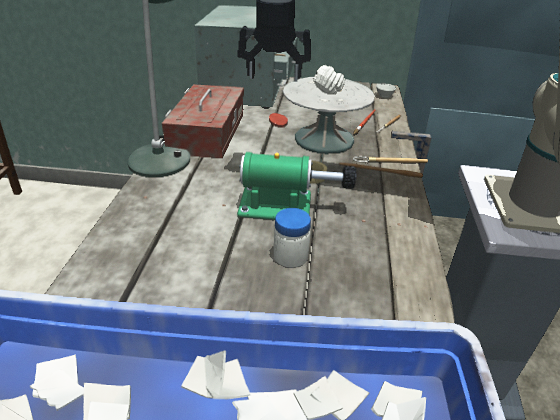

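View pics/wrist0.png

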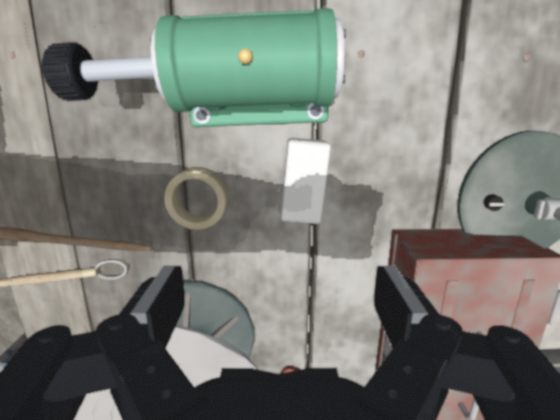

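The three views agree. The knob is at wrist (68,70), scene (233,253) and side (349,177). The front cover is at wrist (157,62) and scene (280,240). The oiler is at wrist (245,57), scene (312,210) and side (277,156). The jar is at scene (241,215), and the tape and block are at wrist (196,199) and (306,181).

```bash
cat > h.py <<'E'
from rig import state,cams,env
import numpy as np,cv2
from scipy.spatial.transform import Rotation as R
from scipy.optimize import least_squares
def cam(n,s=None):
    p=cams.camera_params(n)
    if n=="wrist":
        s=s or state();T=np.eye(4);T[:3,:3]=R.from_euler('xyz',s['ee_rot']).as_matrix();T[:3,3]=s['eef_pos'];T=T@p['mount']
    else:T=p['T']
    return p,T
def ray(n,uv,s=None):
    p,T=cam(n,s);f=210/np.tan(np.radians(p['vertical_fov']/2))
    d=cv2.undistortPoints(np.array([[uv]],float),np.array([[f,0,p['cx']],[0,f,p['cy']],[0,0,1]]),np.array([p['k1'],0,0,0]))[0,0]
    return T[:3,3],T[:3,:3]@np.array([d[0],-d[1],-1])
def atz(n,uv,z,s=None):
    o,d=ray(n,uv,s);return o+d*(z-o[2])/d[2]
def tri(L,s=None):
    A=[];b=[]
    for n,uv in L:
        o,d=ray(n,uv,s);d=d/np.linalg.norm(d);P=np.eye(3)-np.outer(d,d);A.append(P);b.append(P@o)
    return np.linalg.lstsq(np.vstack(A),np.hstack(b),rcond=None)[0]
E
python3 - <<'E'
from h import *
np.set_printoptions(precision=1,suppress=True)
s=state()
print('knob',tri([("wrist",(68,70)),("scene",(233,253)),("side",(349,177))]))
print('oil',tri([("wrist",(245,57)),("scene",(312,210)),("side",(277,156))]))
for n,k,o in(("wrist",(68,70),(245,57)),("scene",(233,253),(312,210)),("side",(349,177),(277,156))):print(n,atz(n,k,85),atz(n,o,129))
print('shaft at knob/front',atz("wrist",(84,69.5),85),atz("wrist",(153,67),85))
print('jar lid',atz("side",(292,218),92),'tape',atz("wrist",(196,199),24),'block',atz("wrist",(306,181),30))
# bolts on foot
print('bolts',atz("wrist",(202,115),16),atz("wrist",(316,112),16))
E
```

```text
knob [450.2 103.   85.3]
oil [599.6 107.6 121.3]
wrist [447.2 103.9  85. ] [600.2 106.2 129. ]
scene [452.2 101.5  85. ] [591.1  94.6 129. ]
side [450.2 104.4  85. ] [597.2 123.5 129. ]
shaft at knob/front [461.2 103.9  85. ] [519.9 104.7  85. ]
jar lid [549.8 272.1  92. ] tape [531.3 -26.8  24. ] block [652.2  -5.   30. ]
bolts [542.3  63.1  16. ] [662.2  65.9  16. ]
```

play_rows(deltas=[[0.03,-0.05,0.02,-0.08,0],[0.07,-0.12,0.04,-0.17,0],[0.11,-0.19,0.06,-0.26,0],[0.15,-0.26,0.09,-0.35,0],[0.19,-0.33,0.11,-0.44,0],[0.23,-0.4,0.14,-0.53,0],[0.27,-0.46,0.17,-0.62,0],[0.31,-0.53,0.2,-0.71,0],[0.35,-0.6,0.22,-0.8,0],[0.38,-0.65,0.24,-0.89,0],[0.41,-0.69,0.25,-0.96,0],[0.412,-0.7,0.26,-1,0],[0.412,-0.7,0.26,-1,0],[0.412,-0.7,0.26,-1,0],[0.412,-0.7,0.26,-1,0]], force=30)

```text
clock: 1.65
eef_pos: [450.4, 102.9, 191.5]
ee_rot: [3.142, 0.0, 3.14]
ft_force: [0.3, -0.1, -0.4]
width: 85.5
grasp_force: 0.0
```

Run:
```python
from h import *
s=state();print(s['clock'],s['eef_pos'],s['ee_rot'],s['qpos'],s['ft_force'])
cv2.imwrite("pics/wrist1.png",cams.camera("wrist"))
```

```text
1.65 [450.43863517 102.86484122 191.4730298 ] [3.14157135e+00 4.55380926e-04 3.14037660e+00] [ 8.44688714e-02  3.29006539e-02 -4.56657035e-01  1.08078310e+00
 -1.77474010e-05  8.56849126e-02] [ 0.34869832 -0.11389005 -0.40809632]
```

View pics/wrist1.png

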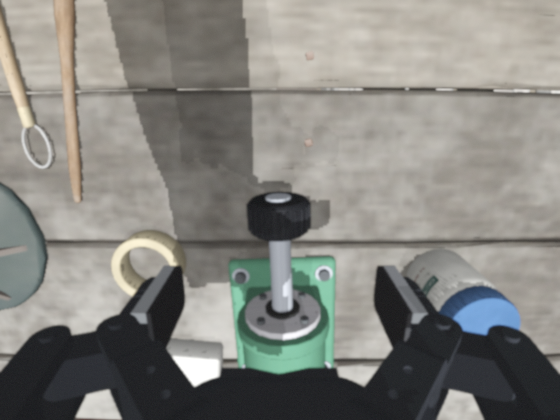

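The knob sits centred between the fingers at (279,217). The shaft runs from (280,240) to (283,305). The tape and jar are well clear on either side.

Run:
```python
from h import *
np.set_printoptions(precision=1,suppress=True)
s=state()
for uv in[(247,215),(311,215),(279,215)]:print('knob',atz("wrist",uv,85,s))
print('rim top outer/inner',atz("wrist",(279,204),107,s),atz("wrist",(279,192),85,s))
a,b=atz("wrist",(280,240),93,s),atz("wrist",(282.5,300),93,s);print(a,b,np.degrees(np.arctan2(*(b-a)[1::-1])))
print('bolts',atz("wrist",(241,277),16,s),atz("wrist",(324,274),16,s))
print('jar lid',atz("wrist",(480,318),92,s),'tape',atz("wrist",(148,265),24,s))
print('knob scene in/out rim',atz("scene",(244,252),85,s),atz("scene",(222,255),85,s))
```

```text
knob [451.1  79.3  85. ]
knob [451.2 125.5  85. ]
knob [451.2 102.4  85. ]
rim top outer/inner [435.9 102.4 107. ] [433.9 102.4  85. ]
[467.3 103.1  93. ] [517.1 105.   93. ] 2.1567778209444413
bolts [541.6  64.1  16. ] [538.4 147.6  16. ]
jar lid [536.6 263.2  92. ] tape [524.1 -25.2  24. ]
knob scene in/out rim [468.1  96.   85. ] [435.2 104.1  85. ]
```

play_rows(deltas=[[0.005,-0.002,0.05,-0.025,0],[0.005,-0.002,0.11,-0.025,0],[0.005,-0.002,0.17,-0.025,0],[0.005,-0.002,0.23,-0.025,0],[0.005,-0.002,0.29,-0.025,0],[0.005,-0.002,0.34,-0.025,0],[0.005,-0.002,0.38,-0.025,0],[0.005,-0.002,0.4,-0.025,0],[0.005,-0.002,0.4,-0.025,0],[0.005,-0.002,0.4,-0.025,0],[0.005,-0.002,0.4,-0.025,0.2]])

```text
clock: 2.8
eef_pos: [449.5, 102.5, 92.0]
ee_rot: [3.142, 0.001, -3.102]
ft_force: [0.4, -0.1, -0.1]
width: 73.3
grasp_force: 0.0
```

Run:
```python
from h import *
s=state();print(s['clock'],s['eef_pos'],s['ee_rot'],s['ft_force'],s['width'])
a=cams.camera("wrist");b=cams.camera("scene")
cv2.imwrite("pics/w2.png",np.hstack([a[100:420,140:440],cv2.resize(b[130:330,180:420],None,fx=1.6,fy=1.6)]))
```

```text
2.8 [449.45609005 102.54089633  91.97104638] [ 3.14156995e+00  1.45336710e-03 -3.10234079e+00] [ 0.35837623 -0.1437637  -0.08392455] 73.25936584675408
```

View pics/w2.png

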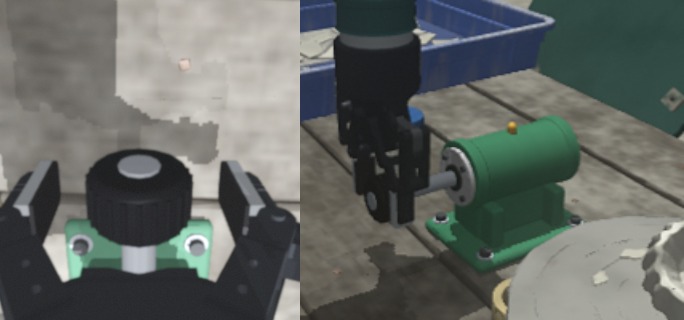

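The knob is centred between the pads, at crop column 139 with the pads at about 55 and 222. I'm closing the gripper.

play_rows(deltas=[[0,0,0,0,0.35],[0,0,0,0,0.45],[0,0,0,0,0.6],[0,0,0,0,0.7],[0,0,0,0,0.7],[0,0,0,0,0.7],[0,0,0,0,0.7],[0,0,0,0,0.7]], force=30)

```text
clock: 3.7
eef_pos: [449.0, 102.5, 91.7]
ee_rot: [-3.142, 0.0, -3.102]
ft_force: [-0.9, -0.6, 5.4]
width: 42.9
grasp_force: 30.4
```

play_rows(deltas=[[-0.002,0,0,0,0.7],[-0.004,0,0,0,0.7],[-0.006,0,0,0,0.7],[-0.006,0,0,0,0.7],[-0.006,0,0,0,0.7]])

```text
clock: 4.2
eef_pos: [450.3, 102.6, 91.7]
ee_rot: [-3.142, 0.0, -3.102]
ft_force: [-1.2, -0.8, 6.0]
width: 43.0
grasp_force: 30.4
```

play_rows(deltas=[[-0.002,0,0,0,0.7],[-0.004,0,0,0,0.7],[-0.006,0,0,0,0.7],[-0.007,0,0,0,0.7],[-0.007,0,0,0,0.7]])

```text
clock: 4.7
eef_pos: [452.0, 102.6, 91.7]
ee_rot: [-3.142, 0.0, -3.102]
ft_force: [-2.1, -0.3, 5.4]
width: 43.0
grasp_force: 30.4
```

play_rows(deltas=[[-0.002,0,0,0,0.7],[-0.004,0,0,0,0.7],[-0.006,0,0,0,0.7],[-0.007,0,0,0,0.7],[-0.007,0,0,0,0.7]])

```text
clock: 5.2
eef_pos: [453.8, 102.7, 91.7]
ee_rot: [-3.142, 0.0, -3.102]
ft_force: [-2.6, 0.2, 5.0]
width: 43.1
grasp_force: 30.4
```

play_rows(deltas=[[-0.002,0,0,0,0.7],[-0.004,0,0,0,0.7],[-0.006,0,0,0,0.7],[-0.007,0,0,0,0.7],[-0.007,0,0,0,0.7]])

```text
clock: 5.7
eef_pos: [455.5, 102.8, 91.7]
ee_rot: [-3.142, 0.0, -3.102]
ft_force: [-2.2, -0.3, 5.4]
width: 43.1
grasp_force: 30.4
```

play_rows(deltas=[[-0.002,0,0,0,0.7],[-0.004,0,0,0,0.7],[-0.006,0,0,0,0.7],[-0.007,0,0,0,0.7],[-0.007,0,0,0,0.7]])

```text
clock: 6.2
eef_pos: [457.3, 102.8, 91.7]
ee_rot: [-3.142, 0.0, -3.102]
ft_force: [-1.2, -0.3, 7.3]
width: 42.7
grasp_force: 30.4
```

play_rows(deltas=[[-0.002,0,0,0,0.7],[-0.004,0,0,0,0.7],[-0.006,0,0,0,0.7],[-0.007,0,0,0,0.7],[-0.007,0,0,0,0.7]])

```text
clock: 6.7
eef_pos: [459.1, 102.9, 91.7]
ee_rot: [-3.141, 0.0, -3.102]
ft_force: [-2.4, -1.9, 5.8]
width: 42.8
grasp_force: 30.4
```

play_rows(deltas=[[-0.002,0,0,0,0.7],[-0.004,0,0,0,0.7],[-0.006,0,0,0,0.7],[-0.007,0,0,0,0.7],[-0.007,0,0,0,0.7]])

```text
clock: 7.2
eef_pos: [460.8, 102.9, 91.7]
ee_rot: [-3.141, 0.0, -3.102]
ft_force: [-1.7, -0.4, 6.5]
width: 43.3
grasp_force: 30.4
```

play_rows(deltas=[[-0.002,0,0,0,0.7],[-0.004,0,0,0,0.7],[-0.006,0,0,0,0.7],[-0.007,0,0,0,0.7],[-0.007,0,0,0,0.7]])

```text
clock: 7.7
eef_pos: [462.5, 103.0, 91.7]
ee_rot: [-3.141, 0.0, -3.102]
ft_force: [-2.0, 0.3, 5.5]
width: 42.9
grasp_force: 30.4
```

play_rows(deltas=[[-0.002,0,0,0,0.7],[-0.004,0,0,0,0.7],[-0.006,0,0,0,0.7],[-0.007,0,0,0,0.7],[-0.007,0,0,0,0.7]])

```text
clock: 8.2
eef_pos: [464.3, 103.1, 91.7]
ee_rot: [-3.141, 0.0, -3.102]
ft_force: [-2.5, -1.5, 5.4]
width: 43.3
grasp_force: 30.4
```

Run:
```python
from h import *
s=state();print(s['ft_force'],s['ft_torque'])
a=cams.camera("wrist");b=cams.camera("scene")
cv2.imwrite("pics/w3.png",np.hstack([a[100:420,140:440],cv2.resize(b[130:330,180:420],None,fx=1.6,fy=1.6)]))
```

```text
[-2.45556927 -1.50893336  5.41761865] [-0.03573408  0.39181597  0.01077084]
```

View pics/w3.png

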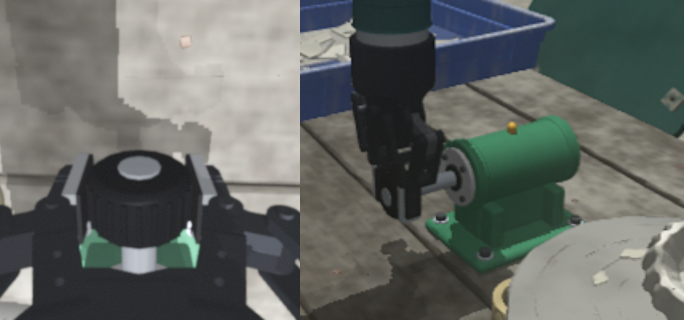

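The knob end is still at crop (139,168), so it moves with the fingers and isn't slipping. I'll keep pushing.

play_rows(deltas=[[-0.002,0,0,0,0.7],[-0.004,0,0,0,0.7],[-0.006,0,0,0,0.7],[-0.007,0,0,0,0.7],[-0.007,0,0,0,0.7]])

```text
clock: 8.8
eef_pos: [466.0, 103.1, 91.7]
ee_rot: [-3.141, 0.0, -3.102]
ft_force: [-1.7, -0.1, 5.4]
width: 43.0
grasp_force: 30.4
```

play_rows(deltas=[[-0.002,0,0,0,0.7],[-0.004,0,0,0,0.7],[-0.006,0,0,0,0.7],[-0.007,0,0,0,0.7],[-0.007,0,0,0,0.7]])

```text
clock: 9.3
eef_pos: [467.8, 103.2, 91.7]
ee_rot: [-3.141, 0.0, -3.102]
ft_force: [-2.5, -0.9, 6.1]
width: 43.4
grasp_force: 30.4
```

play_rows(deltas=[[-0.002,0,0,0,0.7],[-0.004,0,0,0,0.7],[-0.006,0,0,0,0.7],[-0.007,0,0,0,0.7],[-0.007,0,0,0,0.7]])

```text
clock: 9.8
eef_pos: [469.3, 103.2, 91.7]
ee_rot: [-3.141, -0.0, -3.102]
ft_force: [-2.2, -0.9, 7.0]
width: 43.0
grasp_force: 30.5
```

play_rows(deltas=[[-0.002,0,0,0,0.7],[-0.004,0,0,0,0.7],[-0.004,0,0,0,0.7],[-0.004,0,0,0,0.7]])

```text
clock: 10.2
eef_pos: [469.5, 103.2, 91.7]
ee_rot: [-3.141, -0.002, -3.102]
ft_force: [-4.4, -1.1, 8.3]
width: 43.1
grasp_force: 30.6
```

play_rows(deltas=[[-0.003,0,0,0,0.7],[-0.006,0,0,0,0.7],[-0.006,0,0,0,0.7],[-0.006,0,0,0,0.7]])

```text
clock: 10.6
eef_pos: [469.7, 103.2, 91.6]
ee_rot: [-3.141, -0.005, -3.102]
ft_force: [-6.7, -1.4, 11.2]
width: 43.1
grasp_force: 30.9
```

play_rows(deltas=[[-0.003,0,0,0,0.7],[-0.006,0,0,0,0.7],[-0.006,0,0,0,0.7],[-0.006,0,0,0,0.7]])

```text
clock: 11.0
eef_pos: [469.8, 103.3, 91.5]
ee_rot: [-3.141, -0.007, -3.102]
ft_force: [-11.2, -1.5, 15.8]
width: 43.0
grasp_force: 31.2
```

Run:
```python
from h import *
for i in range(3):
    s=state();print(s['clock'],s['eef_pos'],s['ee_rot'],s['ft_force'],s['ft_torque']);cams.camera("wrist")
```

```text
11.0 [469.83277841 103.27012453  91.54578295] [-3.14127845 -0.00729261 -3.10216911] [-11.23079479  -1.50991804  15.84135371] [-0.20344527  1.95630022 -0.05750827]
11.05 [469.83859105 103.27330211  91.57003383] [-3.14126232 -0.00724261 -3.10216174] [-10.07818558  -0.61256695  15.4906386 ] [-0.14041518  1.97731848 -0.04165591]
11.1 [469.87831632 103.26754102  91.59148027] [-3.14125257 -0.00714732 -3.10216172] [-10.13312545  -0.56485883  15.42962512] [-0.19971612  2.01603485  0.00569935]
```

play_rows(deltas=[[0,0,0,0,0.7],[0,0,0,0,0.7],[0,0,0,0,0.7],[0,0,0,0,0.7]])

```text
clock: 11.55
eef_pos: [469.9, 103.3, 91.6]
ee_rot: [-3.141, -0.007, -3.102]
ft_force: [-10.0, -0.4, 15.0]
width: 43.3
grasp_force: 31.2
```

Run:
```python
from h import *
for i in range(3):
    s=state();print(s['clock'],s['eef_pos'],s['ee_rot'],s['ft_force'],s['ft_torque']);cams.camera("wrist")
```

```text
11.55 [469.87067396 103.27021851  91.58570965] [-3.14127082 -0.007145   -3.10216205] [-9.99291824 -0.42879407 15.04317433] [-0.18511953  1.99008634 -0.05298718]
11.6 [469.83341839 103.29088055  91.56256961] [-3.1412712  -0.00721843 -3.10213107] [-9.78398046 -0.76003239 15.40802995] [-0.16291829  1.94495748 -0.02920168]
11.65 [469.82791874 103.26717378  91.54776695] [-3.14126129 -0.0072456  -3.10217719] [-10.1223907   -1.71659383  15.11059002] [-0.14668168  2.01987401 -0.07033763]
```

play_rows(deltas=[[0.008,0,0,0,0.7],[0.016,0,0,0,0.7],[0.024,0,0,0,0.7],[0.032,0,0,0,0.7],[0.04,0,0,0,0.7],[0.048,0,0,0,0.7],[0.056,0,0,0,0.7],[0.064,0,0,0,0.7],[0.072,0,0,0,0.7],[0.08,0,0,0,0.7],[0.086,0,0,0,0.7],[0.09,0,0,0,0.7],[0.092,0,0,0,0.7],[0.092,0,0,0,0.7]])

```text
clock: 13.1
eef_pos: [450.7, 102.6, 91.7]
ee_rot: [-3.142, 0.001, -3.102]
ft_force: [2.0, 0.0, 7.2]
width: 43.3
grasp_force: 30.6
```

play_rows(deltas=[[0.003,0,0,0,0.7],[0.006,0,0,0,0.7],[0.008,0,0,0,0.7],[0.008,0,0,0,0.7],[0.008,0,0,0,0.7]])

```text
clock: 13.6
eef_pos: [448.7, 102.5, 91.7]
ee_rot: [3.142, 0.001, -3.102]
ft_force: [1.8, -0.9, 5.3]
width: 43.0
grasp_force: 30.6
```

play_rows(deltas=[[0.003,0,0,0,0.7],[0.006,0,0,0,0.7],[0.008,0,0,0,0.7],[0.008,0,0,0,0.7],[0.008,0,0,0,0.7]])

```text
clock: 14.1
eef_pos: [446.7, 102.4, 91.7]
ee_rot: [-3.142, 0.001, -3.102]
ft_force: [0.8, 0.5, 5.8]
width: 43.2
grasp_force: 30.6
```

play_rows(deltas=[[0.003,0,0,0,0.7],[0.006,0,0,0,0.7],[0.008,0,0,0,0.7],[0.008,0,0,0,0.7],[0.008,0,0,0,0.7]])

```text
clock: 14.6
eef_pos: [444.7, 102.4, 91.7]
ee_rot: [3.142, 0.001, -3.102]
ft_force: [1.8, -1.0, 5.5]
width: 43.3
grasp_force: 30.6
```

play_rows(deltas=[[0.003,0,0,0,0.7],[0.006,0,0,0,0.7],[0.008,0,0,0,0.7],[0.008,0,0,0,0.7],[0.008,0,0,0,0.7]])

```text
clock: 15.1
eef_pos: [442.9, 102.3, 91.7]
ee_rot: [3.142, 0.001, -3.102]
ft_force: [1.8, 0.0, 5.7]
width: 42.9
grasp_force: 30.5
```

play_rows(deltas=[[0.003,0,0,0,0.7],[0.006,0,0,0,0.7],[0.008,0,0,0,0.7],[0.008,0,0,0,0.7],[0.008,0,0,0,0.7]])

```text
clock: 15.6
eef_pos: [442.5, 102.3, 91.8]
ee_rot: [3.142, 0.004, -3.102]
ft_force: [6.4, 0.2, 0.5]
width: 43.3
grasp_force: 30.5
```

play_rows(deltas=[[0.003,0,0,0,0.7],[0.006,0,0,0,0.7],[0.006,0,0,0,0.7],[0.006,0,0,0,0.7]])

```text
clock: 16.0
eef_pos: [442.4, 102.3, 91.8]
ee_rot: [3.141, 0.007, -3.102]
ft_force: [9.4, 0.1, -2.8]
width: 42.8
grasp_force: 31.1
```

Run:
```python
from h import *
for i in range(3):
    s=state();print(s['clock'],s['eef_pos'],s['ee_rot'],s['ft_force'],s['ft_torque']);cams.camera("wrist")
```

```text
16.0 [442.38750738 102.28237777  91.84594458] [ 3.14143263  0.00691201 -3.10243963] [ 9.36575644  0.12082814 -2.75950243] [ 0.02416263 -1.92327698  0.03162789]
16.05 [442.38187544 102.28296768  91.82811272] [ 3.14137858  0.00690688 -3.1024819 ] [10.2419575  -0.38283257 -2.65050375] [ 0.02369118 -1.89264584 -0.03851078]
16.1 [442.39122109 102.26347331  91.83386383] [ 3.14143588  0.00689626 -3.10247875] [10.12978863  0.34458329 -2.56789693] [ 0.01580484 -1.84787875  0.05403316]
```

play_rows(deltas=[[0,0,0,0,0.7],[0,0,0,0,0.7],[0,0,0,0,0.7],[0,0,0,0,0.7],[0,0,0,0,0.7]])

```text
clock: 16.65
eef_pos: [442.4, 102.3, 91.8]
ee_rot: [3.141, 0.007, -3.102]
ft_force: [9.7, 0.2, -3.5]
width: 43.0
grasp_force: 31.1
```

play_rows(deltas=[[-0.008,0,0,0,0.7],[-0.016,0,0,0,0.7],[-0.024,0,0,0,0.7],[-0.032,0,0,0,0.7],[-0.04,0,0,0,0.7],[-0.048,0,0,0,0.7],[-0.056,0,0,0,0.7],[-0.062,0,0,0,0.7],[-0.066,0,0,0,0.7],[-0.068,0,0,0,0.7],[-0.068,0,0,0,0.7],[-0.068,0,0,0,0.7]])

```text
clock: 17.85
eef_pos: [454.4, 102.7, 91.6]
ee_rot: [-3.141, -0.003, -3.102]
ft_force: [-1.5, -0.8, 10.5]
width: 42.9
grasp_force: 32.2
```

Run:
```python
from h import *
for i in range(3):
    s=state();print(s['clock'],s['eef_pos'],s['ee_rot'],s['ft_force']);a=cams.camera("wrist")
cv2.imwrite("pics/w4.png",np.hstack([a[100:420,140:440],cv2.imread("pics/w3.png")[:,:300]]))
```

```text
17.85 [454.40718903 102.70956542  91.63860381] [-3.14148494e+00 -3.07904621e-03 -3.10225064e+00] [-1.5339342  -0.8290761  10.50754287]
17.9 [454.38557667 102.70987121  91.63087911] [-3.14147050e+00 -3.09040283e-03 -3.10222125e+00] [-1.59520583 -0.38360293 10.85756946]
17.95 [454.41521904 102.71128795  91.65136038] [-3.14148886e+00 -3.03464094e-03 -3.10228403e+00] [-1.89740186 -1.24036523 10.26793927]
```

View pics/w4.png

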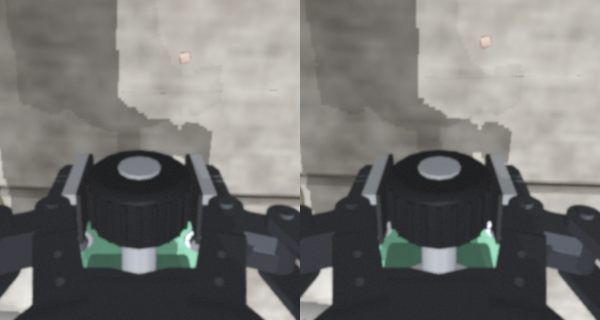

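The knob is in the same place in both frames, at crop (139,167). I'll trim towards the midpoint, x = 456.12, and check for slip by image correlation.

play_rows(deltas=[[-0.003,0,0,0,0.7],[-0.006,0,0,0,0.7],[-0.007,0,0,0,0.7],[-0.007,0,0,0,0.7],[-0.007,0,0,0,0.7]])

```text
clock: 18.5
eef_pos: [456.1, 102.8, 91.7]
ee_rot: [-3.141, -0.003, -3.102]
ft_force: [-2.5, -0.4, 10.7]
width: 42.8
grasp_force: 32.2
```

Run:
```python
from h import *
s=state();print(s['clock'],s['eef_pos'],s['ee_rot'],s['ft_force'],s['ft_torque']);a=cams.camera("wrist");print(state()['eef_pos'])
cv2.imwrite("pics/w5.png",a[100:420,140:440])
g=lambda i:cv2.cvtColor(i,cv2.COLOR_BGR2GRAY).astype(np.float32)[150:250,90:190]
r=g(cv2.imread("pics/w3.png")[:,:300])
w=cv2.createHanningWindow((100,100),cv2.CV_32F)
for n in("w4","w5"):print(n,cv2.phaseCorrelate(r,g(cv2.imread(f"pics/{n}.png")[:,:300]),w))
```

```text
18.5 [456.08981738 102.76045239  91.66010846] [-3.14146608 -0.00317571 -3.10224625] [-2.47961714 -0.37784189 10.66813859] [-0.16929239  0.33505821 -0.01789738]
[456.10033411 102.78221944  91.65390712]
w4 ((0.022362706077430516, -0.01463149009454412), 1.108945799446106)
w5 ((-0.02919318857990305, -0.1264017505092383), 1.0645029443740845)
```

play_rows(deltas=[[0.001,0,0,0,0.7],[0.002,0,0,0,0.7],[0.002,0,0,0,0.7],[0.002,0,0,0,0.7]])

```text
clock: 18.95
eef_pos: [456.1, 102.8, 91.7]
ee_rot: [-3.141, -0.002, -3.102]
ft_force: [-0.8, -0.7, 10.5]
width: 43.2
grasp_force: 32.1
```

play_rows(deltas=[[0.001,0,0,0,0.7],[0.001,0,0,0,0.7],[0.001,0,0,0,0.45],[0.001,0,0,0,0.3],[0.001,0,0,0,0.1],[0.001,0,0,0,0],[0.001,0,0,0,0],[0.001,0,0,0,0]])

```text
clock: 19.75
eef_pos: [456.8, 102.8, 91.2]
ee_rot: [3.142, -0.0, -3.102]
ft_force: [0.5, 0.3, -0.0]
width: 85.5
grasp_force: 0.0
```

Run:
```python
from h import *
s=state();print(s['clock'],s['eef_pos'],s['ee_rot'],s['ft_force'],s['width']);a=cams.camera("wrist")
cv2.imwrite("pics/w6.png",a[100:420,140:440])
g=lambda i:cv2.cvtColor(i,cv2.COLOR_BGR2GRAY).astype(np.float32)[150:250,92:188]
w=cv2.createHanningWindow((96,100),cv2.CV_32F)
print(cv2.phaseCorrelate(g(cv2.imread("pics/w5.png")),g(cv2.imread("pics/w6.png")),w))
```

```text
19.75 [456.78173688 102.81360403  91.15259711] [ 3.14157725e+00 -4.94334171e-04 -3.10231630e+00] [ 0.49424237  0.34960252 -0.01086074] 85.54321210583939
((-0.043652916060452185, -0.6321190137629458), 1.0897176973025005)
```

Run:
```python
from h import *
mk=lambda p,r:dict(eef_pos=np.array(p),ee_rot=np.array(r))
s5=mk([456.095,102.77,91.657],[-3.141466,-0.003176,-3.102246]);s6=mk([456.782,102.814,91.153],[3.141577,-0.000494,-3.102316])
def proj(X,s):
    p,T=cam("wrist",s);c=np.linalg.inv(T)@np.r_[X,1];f=210/np.tan(np.radians(p['vertical_fov']/2))
    x,y=c[0]/-c[2],-c[1]/-c[2];k=1+p['k1']*(x*x+y*y);return np.array([p['cx']+f*k*x,p['cy']+f*k*y])
for X in([443.6,102.5,85],[450,102.5,107]):
    X=np.array(X);b=proj(X,s5)
    for d in(-1,-.5,0,.5,1):print(d,b,proj(X+[d,0,0],s6)-b)
```

```text
-1 [280.82877668 264.1266307 ] [ 0.06242416 -3.03970401]
-0.5 [280.82877668 264.1266307 ] [ 0.01410531 -1.96963456]
0 [280.82877668 264.1266307 ] [-0.03410478 -0.90207998]
0.5 [280.82877668 264.1266307 ] [-0.08220633  0.16296522]
1 [280.82877668 264.1266307 ] [-0.13019955  1.22550654]
-1 [280.51207674 307.98258556] [ 0.07904885 -3.00421728]
-0.5 [280.51207674 307.98258556] [ 0.02351604 -1.83063682]
0 [280.51207674 307.98258556] [-0.03186632 -0.66041426]
0.5 [280.51207674 307.98258556] [-0.08709863  0.5064601 ]
1 [280.51207674 307.98258556] [-0.14218127  1.66999595]
```

The knob moved 0.1 mm or less on release. I'm retracting straight up.

play_rows(deltas=[[0,0,-0.02,0,0],[0,0,-0.06,0,0],[0,0,-0.12,0,0],[0,0,-0.2,0,0],[0,0,-0.28,0,0],[0,0,-0.36,0,0],[0,0,-0.4,0,0],[0,0,-0.4,0,0],[0,0,-0.4,0,0],[0,0,-0.4,0,0]])

```text
clock: 20.8
eef_pos: [456.1, 102.7, 190.2]
ee_rot: [-3.142, -0.002, -3.102]
ft_force: [-0.2, 0.8, -0.7]
width: 85.5
grasp_force: 0.0
```

Run:
```python
from h import *
s=state();print(s['clock'],s['eef_pos'],s['ft_force']);cv2.imwrite("pics/w7.png",cams.camera("wrist"))
```

```text
20.8 [456.08127149 102.73342381 190.2441824 ] [-0.21868856  0.78522209 -0.72334703]
```

View pics/w7.png

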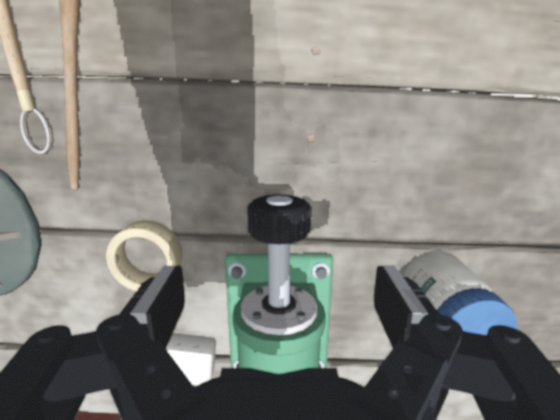

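The gripper is clear. The knob is at (279,218), and the jar, tape and block haven't moved. I'm handing in the job.

```bash
python3 -c "
from rig import env
print(env.finish_job())"
```

```text
the job is handed in; nothing more can be done
None
```

I handed the job in at about 21 s of the 53 s limit. I leaned on each stop with about 8 N for over half a second (wrist reading about 10 N, peak 11.2 N) and measured about 26 mm of end float. I left the spindle within about 0.2 mm of halfway and let go, and the jar, tape roll and plaster block look undisturbed in the last picture.

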